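Line up a rocker-pedal hinge and hold it for the pin

TASK

Slide the pedal enclosure with the hinge ears along the bench, without lifting it, from its sheet of paper into the taped outline, square with it, and let it go. Then take the hinge leaf (the plate with the knuckle at its lower end) out of the drying rack, lower its knuckle between the two ears, and press it down against the sprung seat as far as it goes so that the holes line up. Finish still holding the leaf there, upright and pressed down, ready for the pin, and leave everything else where it stands.

Things in the scene. Friction and masses are not known exactly. Their poses are not given: they have to be found in the camera images.
- pedal_mid (a point): Centre (17.5 mm up) of the loose dark metal pedal enclosure, a closed box 112 (x) x 56 (y) x 35 mm high, about 0.6 kg. Towards its +x end, away from the robot, two hinge ears stand on its top, 24 mm long in x, 7 mm thick, tops 73 mm above the bench. The top behind the ears is flat and clear: the box can be gripped across its 56 mm width there, e.g. 28 mm to -x of this point.
- pedal_axis (a point): Centre of the enclosure's hinge line, midway between its two ears, 26 mm in +x of and 42.5 mm above pedal_mid (60 mm above the bench). Its y runs along the ears' 8 mm holes; x and z as those of the box. The ears' inner faces are 37 mm apart.
- seat (a joint): Sprung black V seat between the ears, running along y: m pressed down, 0 = up, 0.008 = at its stop. It centres a knuckle from a few mm off in x. It starts to give at about 3.4 N and takes about 8 N at the stop. A knuckle lying in it has its hole 8 mm too high when the seat is up, level with the ears' holes when it is at its stop.
- outline_mid (a point): Centre, on the bench, of a flat rectangular outline of brown masking tape, inside 136 mm (its x) x 80 mm (its y), tape 10 mm wide; the box's x goes along its x. The other flat mark, a plain sheet of paper, is where the enclosure starts.
- leaf_head (a point): Centre of the head of the loose aluminium hinge leaf (about 0.16 kg), standing upright in the rack. The head is a plate 8 mm thick (x), 56 mm wide (y), 70 mm high (z, up), with thin dark ribs on its lower half; below it a neck 26 mm wide leads to the knuckle. Pinch the upper half across the 8 mm thickness from above.
- leaf_knuckle (a point): Centre of the leaf's knuckle, a barrel 18 mm in diameter and 30 mm long along the leaf's y with an 8 mm hole along y, 60 mm below leaf_head and 95 mm below the leaf's top edge. Axes of the leaf.
- rack: Fixed plywood drying rack, base 50 (x) x 180 (y) mm, origin under its centre. Two bays, 50 mm either side along y, each of two posts 73 mm high with slots 25 mm deep, 11 mm wide for the side edges of a plate, 40 mm open between the posts. Lift the leaf straight up by 65 mm or more for its knuckle to clear the posts.
- blank: Bystander: loose plain aluminium plate 8 x 56 x 95 mm, with no knuckle, in the rack's other bay, standing taller than the leaf (top 143 mm above the bench, the leaf's 118 mm). Origin at the middle of its lower edge.
- jar_a: Bystander: loose paint jar, 38 mm across, 52 mm high, behind the rack. Origin under its centre.
- jar_b: Bystander: loose paint jar, 38 mm across, 52 mm high, at the right-hand side. Origin under its centre.
- jar_c: Bystander: loose paint jar, 38 mm across, 52 mm high, at the far side. Origin under its centre.
- tin: Bystander: loose solvent tin, 68 mm across, 110 mm high, at the far side. Origin under its centre.
- box: Bystander: loose finished enclosure without ears, 112 x 56 x 35 mm, at the far side. Origin under its centre.
There are look-alikes about, which are no part of the job. Leave any pink look-alike of the part that bears pedal_mid alone. Several things have the shape of the rack; the one meant has the colours described above.

How it is judged:
By the outcome, as a careful person would: the job done as asked, in the order asked, and still so for the second after the job is handed in, while the arm keeps its last pose, push and grip.
It also fails if it takes over 61 s, if anything falls off the work surface, if the arm or the gripper's body presses on something with over 40 N, if the wrist force passes 120 N, or if a joint passes its speed limit or range.

ROBOT

A 6-joint arm with a two-finger parallel gripper is mounted at the origin on the work surface. World frame = base frame: x ahead of the robot, y to its left, z up, the work surface at z = 0. Lengths are in m, angles in rad, forces in N, time in s.
With the tool pointing down it reaches from about 0.3 to 0.775 m from the base axis. Payload 14.6 kg.
Tool frame: the origin (TCP) lies between the finger pads; the fingertips stand 25 mm ahead of it and the grasp point (between the pads) lies 6 mm ahead of it; z points along the fingers, y is the direction in which the jaws open and shut (so a half turn about z gives the same grasp; the last joint's range is limited). The gripper opens to 85 mm and grips with 20 to 120 N. Pads are 22 mm wide; open, the fingers measure 114 mm over their backs; the gripper's body (76 mm by 85 mm) begins 54 mm behind the grasp point. The pads swing forward as they close: fully open they stand 13 mm farther back than shut.
Start: joints at [1.235, 0.3, 1.521, -0, 1.321, -0.067], TCP at [0.146, 0.53, 0.256] pointing down, gripper open.
Joint ranges: [-3.03, 3.03], [-0.79, 2.21], [0.23, 2.52], [-1.04, 4.18], [0, 3.07], [-2.55, 2.55]. Speed limits (rad/s): [2.22, 2.22, 2.57, 3.14, 3.14, 3.14].

INTERFACE

Orientations are given as a rotation vector (axis times angle).
In Python, from cell import sensors, optics, workorder gives the robot as it stands.
- The arm moves only by the tool apply_moves, never from a script. Its arguments are lists of equal length, an entry for each row: "xyz": the shift along the tool's x, y, z in mm, a list of three; "twist": the turn, a rotation vector about the tool's x, y, z in rad, a list of three. A call has 1 to 12 rows; each row shifts and turns the commanded pose from where the row before left it, along the tool's axes as they then stand; what a row does not reach is not made up. A row lasts 1/8 s, in which the tool goes at most 62.5 mm and 10.7 degrees, less where a joint would pass 70% of its speed; a pose out of reach is approached as far as the arm can. A call is refused whole if a number of a shift passes 62.5 or a number of a turn 0.188, either way. A call with a gripper value outside its range is refused whole. "fingers" is the finger opening in mm, from 0 to 85.4, set as the call begins (left out, the last holds). The fingers move at their own pace and stop on an object; the grip force is fixed at half the most. Time passes only in rows, so rows that do not move let the fingers close. It gives the time, the measured TCP pose, the force and the opening at its end, in the units of the state.
- sensors.sense(): the state, without advancing time (a new reading comes with each control period).
- optics.snapshot(name): name is "scene" or "top" or "wrist"; returns a dict with "frame" (480x640x3 uint8, red, green, blue), "range_z" (480x640 float32, m along the optical axis (not along the pixel's ray), 0 where there is no reading), "fx", "fy", "cx", "cy" (pixels), "rvec" (rotation vector, rad) and "tvec" (3), from world to camera coordinates, as OpenCV has them. Camera axes: x right, y down, z forward; pixel columns grow to the right and rows downward; lengths in m; the calibration is good to about 2 mm. A picture is of the moment at which its call begins.
- workorder.job_done(): hands the job in, once; it reports no verdict.
The state is a dict: "clock": time; "joints": joint angles; "joint_vel": joint speeds; "joint_efforts": joint torques, N m; "tool_pos": TCP position; "tool_rot": TCP orientation; "contact_force": force on the tool from outside, world axes, zero at the start; "moment": the same for the moment, N m; "opening": opening from 0.0 (shut) to 1.0 (fully open).
Only numpy, scipy, OpenCV 4.12 (cv2) and the standard library are available. Lean on these libraries where they do the work, as an engineer would, in place of code of your own. Each camera call takes 0.05 s, during which the arm holds its last target.

## Working session

There is one attempt and no reset: what is moved stays moved. The work goes in short steps, Python scripts to look and compute and a tool call to move; the robot and the scene stay as the last step left them, time stands still between calls to the robot, and variables do not carry over. Pictures are saved under pics/ and viewed, and the job is handed in when it is done.

Besides the shell and the picture viewer there is one more tool, called after "Request:" in YAML: its name, and indented under it one key for each argument. apply_moves: Moves the arm, as the interface text tells. Its arguments: {"type":"object","properties":{"xyz":{"type":"array","items":{"type":"array","items":{"type":"number"}}},"twist":{"type":"array","items":{"type":"array","items":{"type":"number"}}},"fingers":{"type":"number"}},"required":["xyz","twist"]}

```bash
mkdir -p pics; ls; python3 - <<'E'
from cell import sensors, optics, workorder
import cv2,numpy as np
s=sensors.sense();print(s)
for n in["scene","top"]:
    p=optics.snapshot(n);cv2.imwrite(f"pics/{n}0.png",p["frame"][:,:,::-1]);np.savez(f"{n}0.npz",**p)
    print(n,p["fx"],p["cx"],p["cy"],p["rvec"],p["tvec"])
E
```

```text
pics
{'clock': 0.0, 'joints': array([ 1.23541198e+00,  3.00533917e-01,  1.52161953e+00,  7.04952948e-06,
        1.32068870e+00, -6.66199334e-02]), 'joint_vel': array([-0.00081234, -0.00142163,  0.0024669 , -0.00057827, -0.00232195,
        0.00103142]), 'joint_efforts': array([ 4.75709621e-04, -5.43506634e+01, -3.61789727e+01, -7.78712229e-05,
        4.02386446e-03,  5.90250920e-05]), 'tool_pos': array([0.14598863, 0.53004919, 0.25567057]), 'tool_rot': array([-4.20872977e-01, -3.11301417e+00,  1.92088290e-03]), 'contact_force': array([ 0.77477593,  0.3942798 , -0.6805727 ]), 'moment': array([0.01561823, 0.03992602, 0.00304763]), 'opening': 1.0014465549393052}
scene 460.5924560612241 313.2752537359018 239.40927504721827 [ 1.974324    0.96843456 -0.54494063] [-0.32960588 -0.15790795  1.48832392]
top 439.37188590092825 316.1525305356721 239.52880658380712 [ 2.18291113 -1.98648154  0.23417371] [-0.05376329  0.569501    0.89022618]
```

View pics/scene0.png

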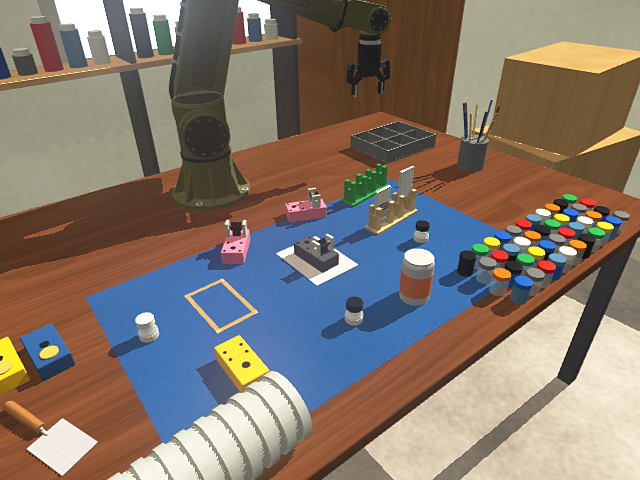

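View pics/top0.png

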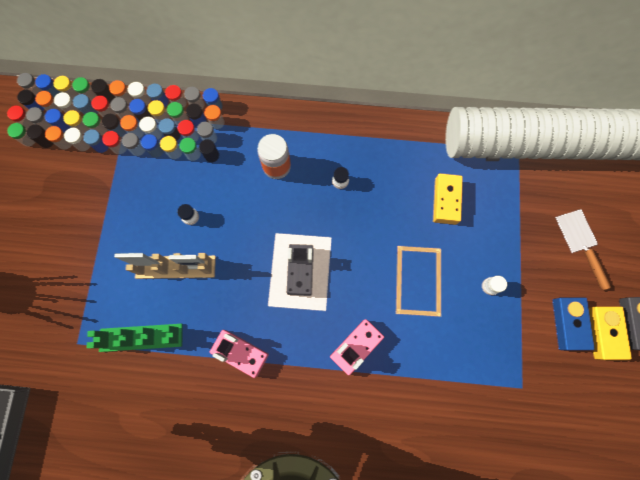

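Top view: the dark pedal enclosure is on the paper at (300,268) and the outline is at (418,280). The plywood rack is at (172,266); the leaf should be the shorter plate, near (183,259). The look-alikes are two pink pedals at (238,353) and (357,347) and a green rack at (135,337). Next I measure and enlarge the crops.

```bash
cat > h.py <<'E'
import numpy as np,cv2
def load(n): return dict(np.load(n))
def KRt(p):
    K=np.array([[p["fx"],0,p["cx"]],[0,p["fy"],p["cy"]],[0,0,1.]]);return K,cv2.Rodrigues(p["rvec"])[0],np.array(p["tvec"]).ravel()
def ray(p,uv,z):
    K,R,t=KRt(p);uv=np.atleast_2d(uv).astype(float)
    d=(R.T@np.linalg.inv(K)@np.c_[uv,np.ones(len(uv))].T).T;c=-R.T@t
    return c+d*((z-c[2])/d[:,2])[:,None]
def cloud(p):
    K,R,t=KRt(p);v,u=np.mgrid[0:480,0:640];z=p["range_z"]
    X=np.stack([(u-p["cx"])/p["fx"]*z,(v-p["cy"])/p["fy"]*z,z],-1);return (X-t)@R
def proj(p,X):
    K,R,t=KRt(p);return cv2.projectPoints(np.atleast_2d(np.array(X,float)),p["rvec"],p["tvec"],K,None)[0][:,0]
def crop(p,u0,v0,u1,v1,s,name):
    cv2.imwrite(name,cv2.resize(p["frame"][v0:v1,u0:u1,::-1],None,fx=s,fy=s,interpolation=cv2.INTER_CUBIC))
def rect(P):
    (c,wh,a)=cv2.minAreaRect((P[:,:2]*1000).astype(np.float32)); return c,wh,a
E
python3 - <<'E'
from h import *
p=load("top0.npz");f=p["frame"].astype(int);X=cloud(p)
hsv=cv2.cvtColor(p["frame"],cv2.COLOR_RGB2HSV)
crop(p,90,220,340,320,3.2,"pics/crop1.png")
# outline
m=np.zeros((480,640),np.uint8);m[235:325,385:455]=1
t=((hsv[...,0]<30)&(hsv[...,1]>40)&(m>0)).astype(np.uint8)
cs,h=cv2.findContours(t,cv2.RETR_CCOMP,cv2.CHAIN_APPROX_NONE)
for c in cs:
    if cv2.contourArea(c)>500:
        print("outline",cv2.contourArea(c),rect(ray(p,c[:,0],0.0)))
# pedal top surface by depth
reg=np.zeros((480,640),bool);reg[230:315,265:335]=1
for lo,hi in[(0.028,0.045),(0.06,0.09)]:
    k=reg&(X[...,2]>lo)&(X[...,2]<hi)
    print("ped",lo,k.sum(),rect(X[k]),np.median(X[k],0))
reg[:]=0;reg[235:290,100:225]=1
for lo,hi in[(0.06,0.08),(0.105,0.125),(0.13,0.155)]:
    k=reg&(X[...,2]>lo)&(X[...,2]<hi)
    print("rack",lo,k.sum(),rect(X[k]),np.median(X[k],0))
v,u=np.where(reg&(X[...,2]>.105));print(u.min(),u.max(),v.min(),v.max())
k=(X[...,2]>-.02)&(X[...,2]<.01); k[:130]=0;k[380:]=0; print("bench z",np.median(X[k][:,2]))
E
```

```text
outline 2873.5 ((515.3973388671875, -239.64511108398438), (156.0373992919922, 99.56663513183594), 1.6803900003433228)
outline 2152.5 ((515.4675903320312, -240.115478515625), (141.00314331054688, 84.80164337158203), 1.8498562574386597)
ped 0.028 990 ((511.3642578125, 30.8613338470459), (112.07576751708984, 55.96202850341797), 2.6331560611724854) [0.4985054  0.02969795 0.03541921]
ped 0.06 193 ((537.45068359375, 32.810218811035156), (27.41118812561035, 49.950626373291016), 5.028442859649658) [0.53708001 0.03327681 0.06752039]
rack 0.06 438 ((493.2412414550781, 317.6692810058594), (35.548160552978516, 169.2986297607422), 6.173070907592773) [0.48751427 0.3019548  0.07243368]
rack 0.105 213 ((492.8745422363281, 317.4396057128906), (8.414854049682617, 155.8855438232422), 6.092719554901123) [0.49565074 0.28115148 0.11784483]
rack 0.13 158 ((487.65594482421875, 366.5882568359375), (8.935760498046875, 55.78276062011719), 5.991389274597168) [0.48685998 0.36640074 0.14259557]
103 211 235 289
bench z 0.0011550103117956116
```

View pics/crop1.png

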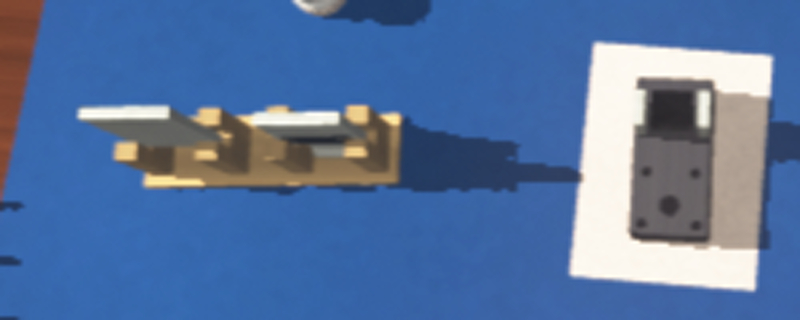

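```bash
cat >> h.py <<'E'
from scipy.spatial.transform import Rotation as Ro
def delta(s,target,yaw_deg):
    """target TCP pos (m), tool-y heading deg, tool down. Prints tool-frame shift mm and turn"""
    R=Ro.from_rotvec(s["tool_rot"]); h=np.radians(yaw_deg)
    y=np.array([np.cos(h),np.sin(h),0]);z=np.array([0,0,-1.]);T=np.stack([np.cross(y,z),y,z],1)
    d=R.inv().apply(np.array(target)-s["tool_pos"])*1000
    w=(R.inv()*Ro.from_matrix(T)).as_rotvec()
    dn=T.T@((np.array(target)-s["tool_pos"])*1000)
    print("now: pos",np.round(s["tool_pos"]*1000,1),"shift(cur axes)",np.round(d,1),"turn",np.round(w,4),"shift(after-turn axes)",np.round(dn,1),"F",np.round(s["contact_force"],1),"open",round(s["opening"],3),"t",s["clock"])
E
python3 - <<'E'
from h import *
from cell import sensors
p=load("top0.npz");X=cloud(p)
k=np.zeros((480,640),bool);k[235:290,100:225]=1
k&=(X[...,2]>.105)&(X[...,2]<.13)&(X[...,1]<.305)
print("leaf top",k.sum(),rect(X[k]),np.median(X[k],0))
q=load("scene0.npz");crop(q,330,150,450,240,6,"pics/crop2.png")
delta(sensors.sense(),[.4834,.0296,.16],92.6)
E
```

```text
leaf top 144 ((498.1070861816406, 267.9641418457031), (8.385804176330566, 56.388755798339844), 5.733596324920654) [0.49769487 0.26711848 0.11804535]
now: pos [146.  530.1 255.8] shift(cur axes) [-458.2 -392.8   96.2] turn [-1.100e-03 -2.000e-04 -3.142e-01] shift(after-turn axes) [-314.3 -515.2   95.8] F [-0.2 -0.1  0.1] open 1.003 t 0.1
```

View pics/crop2.png

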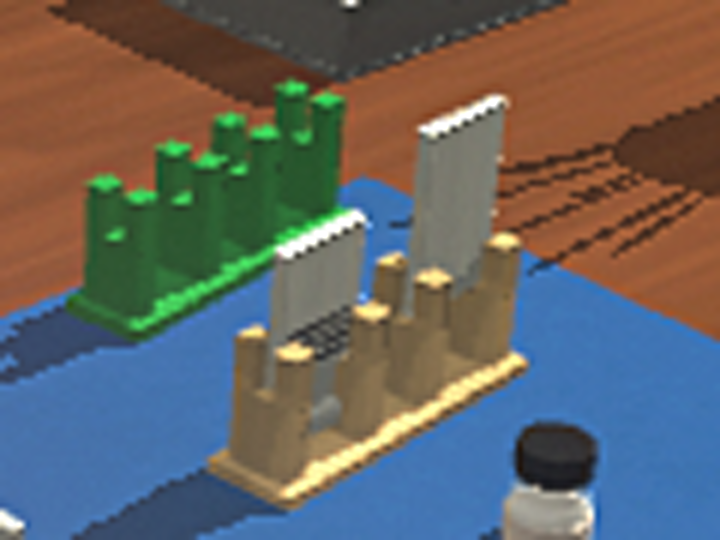

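The plywood rack's right bay, at crop (320,310), holds the short ribbed plate with the knuckle at (322,412). That is the leaf; the taller plate is the blank. I'll go above the pedal now.

Request:
apply_moves:
  xyz:
    - [0,0,0]
    - [0,0,0]
    - [-30,-50,0]
    - [-30,-50,0]
    - [-30,-50,0]
    - [-30,-50,0]
    - [-30,-50,0]
    - [-30,-50,0]
    - [-30,-50,0]
    - [-30,-50,0]
    - [-30,-50,20]
    - [-30,-50,20]
  twist:
    - [0,0,-0.157]
    - [0,0,-0.157]
    - [0,0,0]
    - [0,0,0]
    - [0,0,0]
    - [0,0,0]
    - [0,0,0]
    - [0,0,0]
    - [0,0,0]
    - [0,0,0]
    - [0,0,0]
    - [0,0,0]
  fingers: 85

```text
clock: 1.6
tool_pos: [0.4691, 0.0425, 0.2158]
tool_rot: [-0.071, 3.14, 0.0]
contact_force: [0.4, 1.4, 1.3]
opening: 0.994
```

```bash
python3 - <<'E'
from h import *
from cell import sensors,optics
p=optics.snapshot("wrist");cv2.imwrite("pics/w1.png",p["frame"][:,:,::-1]);np.savez("w1.npz",**p)
X=cloud(p)
for lo,hi in[(0.030,0.042),(0.066,0.09)]:
    k=(X[...,2]>lo)&(X[...,2]<hi)&(abs(X[...,0]-.5)<.1)&(abs(X[...,1]-.03)<.07)&(p["range_z"]>0)
    if k.sum()>20: print(lo,k.sum(),rect(X[k]))
delta(sensors.sense(),[.4834,.0296,.034],92.6)
E
```

```text
0.03 5400 ((509.5775146484375, 31.62828254699707), (110.9592514038086, 55.40230178833008), 3.2041776180267334)
0.066 655 ((535.4605102539062, 33.7172737121582), (26.590993881225586, 51.0322151184082), 4.099719047546387)
now: pos [470.7  38.  213. ] shift(cur axes) [-12.7  -8.8 179. ] turn [-0.0012 -0.0024 -0.003 ] shift(after-turn axes) [-12.3  -9.  179. ] F [-1.5 -3.1 -4.6] open 0.996 t 1.65
```

View pics/w1.png

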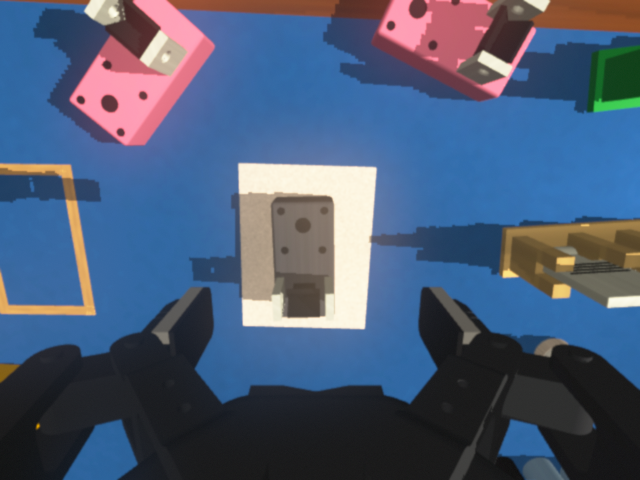

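The wrist view shows the dark box at (303,255) on the paper between the open fingers. Its centre agrees with the top view to within 2 mm. I'll descend to grip it.

Request:
apply_moves:
  xyz:
    - [0,0,0]
    - [-6,-4,0]
    - [-6,-4,0]
    - [0,0,40]
    - [0,0,40]
    - [0,0,40]
    - [0,0,20]
    - [0,0,0]
    - [0,0,0]
  twist:
    - [0,0,0]
    - [0,0,0]
    - [0,0,0]
    - [0,0,0]
    - [0,0,0]
    - [0,0,0]
    - [0,0,0]
    - [0,0,0]
    - [0,0,0]

```text
clock: 2.78
tool_pos: [0.4813, 0.0371, 0.0774]
tool_rot: [-0.072, 3.139, -0.0]
contact_force: [0.6, 0.7, -0.1]
opening: 0.995
```

```bash
python3 - <<'E'
from h import *
from cell import sensors,optics
delta(sensors.sense(),[.4825,.0298,.034],92.8)
E
```

```text
now: pos [481.3  37.1  77.4] shift(cur axes) [-0.8 -7.4 43.4] turn [-0.0001  0.0016 -0.003 ] shift(after-turn axes) [-0.8 -7.4 43.4] F [ 0.6  0.7 -0.1] open 0.995 t 2.775
```

Request:
apply_moves:
  xyz:
    - [-1,-7.4,0]
    - [0,0,20]
    - [0,0,15]
    - [0,0,8]
    - [0,0,0]
    - [0,0,0]
  twist:
    - [0,0,0]
    - [0,0,0]
    - [0,0,0]
    - [0,0,0]
    - [0,0,0]
    - [0,0,0]

```text
clock: 3.52
tool_pos: [0.4823, 0.0295, 0.0337]
tool_rot: [-0.071, 3.14, -0.0]
contact_force: [-0.8, -0.1, 0.2]
opening: 0.999
```

```bash
python3 - <<'E'
from h import *
from cell import sensors,optics
delta(sensors.sense(),[.4825,.0298,.034],92.8)
E
```

```text
now: pos [482.3  29.5  33.7] shift(cur axes) [-0.2  0.3 -0.3] turn [-0.0001  0.0007 -0.0036] shift(after-turn axes) [-0.2  0.3 -0.3] F [-0.8 -0.1  0.2] open 0.999 t 3.525
```

Close.

Request:
apply_moves:
  xyz:
    - [0,0,0]
    - [0,0,0]
    - [0,0,0]
    - [0,0,0]
    - [0,0,0]
    - [0,0,0]
    - [0,0,0]
    - [0,0,0]
  twist:
    - [0,0,0]
    - [0,0,0]
    - [0,0,0]
    - [0,0,0]
    - [0,0,0]
    - [0,0,0]
    - [0,0,0]
    - [0,0,0]
  fingers: 45

```text
clock: 4.53
tool_pos: [0.4823, 0.0297, 0.0341]
tool_rot: [-0.072, 3.14, 0.0]
contact_force: [-3.1, 2.4, 9.9]
opening: 0.644
```

```bash
python3 - <<'E'
from h import *
from cell import sensors,optics
p=optics.snapshot("wrist");cv2.imwrite("pics/w2.png",p["frame"][:,:,::-1])
p=optics.snapshot("top");np.savez("top1.npz",**p);crop(p,200,200,480,340,2.8,"pics/t1.png")
delta(sensors.sense(),[.4875,-.2409,.0337],91.7)
E
```

```text
now: pos [482.3  29.7  34.1] shift(cur axes) [   7.2 -270.6    0.3] turn [0.0001 0.0009 0.0159] shift(after-turn axes) [   2.8 -270.6    0.4] F [-2.8  2.6 10.5] open 0.643 t 4.625
```

View pics/w2.png

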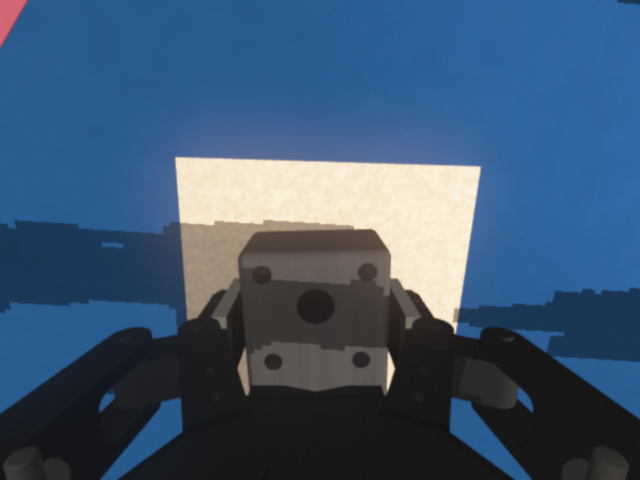

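View pics/t1.png

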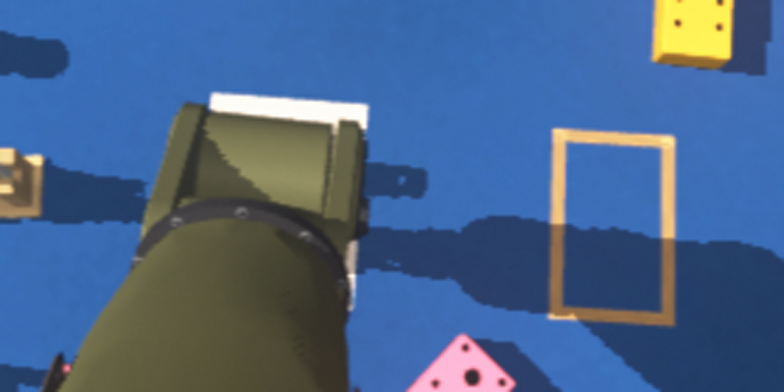

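```bash
python3 - <<'E'
from h import *
p=load("top0.npz");X=cloud(p);f=p["frame"].astype(int)
m=(f[...,0]>150)&(f[...,0]-f[...,1]>50)&(f[...,2]-f[...,1]>10)
m[:,:325]=0
Y=X[m];print(m.sum(),Y.min(0),Y.max(0))
E
```

```text
1093 [ 0.2946833  -0.16202265 -0.00202443] [ 0.41369055 -0.02619554  0.9998622 ]
```

Request:
apply_moves:
  xyz:
    - [0,-12,0]
    - [1,-24,0]
    - [1,-28,0]
    - [1,-28,0]
    - [1,-28,0]
    - [1,-28,0]
    - [1,-28,0]
    - [1,-28,0]
    - [0,-28,0]
    - [0,-20,0]
    - [0,-10,0]
    - [0,0,0]
  twist:
    - [0,0,0]
    - [0,0,0.002]
    - [0,0,0.002]
    - [0,0,0.002]
    - [0,0,0.002]
    - [0,0,0.002]
    - [0,0,0.002]
    - [0,0,0.002]
    - [0,0,0.002]
    - [0,0,0]
    - [0,0,0]
    - [0,0,0]

```text
clock: 6.12
tool_pos: [0.4853, -0.2336, 0.0341]
tool_rot: [-0.045, 3.14, -0.002]
contact_force: [-1.4, -6.2, 5.2]
opening: 0.645
```

```bash
python3 - <<'E'
from h import *
from cell import sensors,optics
p=optics.snapshot("wrist");cv2.imwrite("pics/w3.png",p["frame"][:,:,::-1]);np.savez("w3.npz",**p)
delta(sensors.sense(),[.4875,-.2409,.034],91.7)
E
```

```text
now: pos [ 485.3 -233.6   34.1] shift(cur axes) [-2.  -7.4  0.2] turn [-0.0017  0.0016 -0.0008] shift(after-turn axes) [-2.  -7.4  0.1] F [-1.4 -5.6  5.5] open 0.645 t 6.175
```

View pics/w3.png

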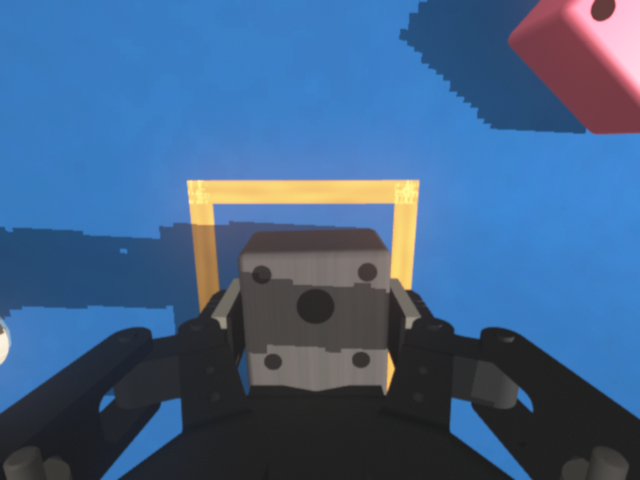

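Request:
apply_moves:
  xyz:
    - [-2,-4,0]
    - [0,-3.4,0]
    - [0,0,0]
    - [0,0,0]
  twist:
    - [0,0,0]
    - [0,0,0]
    - [0,0,0]
    - [0,0,0]

```text
clock: 6.68
tool_pos: [0.4874, -0.2395, 0.0341]
tool_rot: [-0.047, 3.141, 0.0]
contact_force: [-1.4, 6.2, 9.2]
opening: 0.641
```

```bash
python3 - <<'E'
from h import *
from cell import sensors,optics
p=optics.snapshot("wrist");cv2.imwrite("pics/w4.png",p["frame"][:,:,::-1]);np.savez("w4.npz",**p)
delta(sensors.sense(),[.4875,-.2409,.034],91.7)
X=cloud(p);hsv=cv2.cvtColor(p["frame"],cv2.COLOR_RGB2HSV)
t=(hsv[...,0]<30)&(hsv[...,1]>80)&(hsv[...,2]>120);t[:150]=0;t[310:]=0
P=X[t]; print("tape",t.sum(),np.median(P[:,2]));
near=P[P[:,0]<np.min(P[:,0])+.009];print("near bar y range",near[:,1].min(),near[:,1].max(),"x",near[:,0].min(), np.polyfit(near[:,1],near[:,0],1))
k=(X[...,2]>.031)&(X[...,2]<.04);k[:,:236]=0;k[:,394:]=0;k[385:]=0;Q=X[k];print("box",k.sum(),Q.min(0),Q.max(0))
e=Q[Q[:,0]<Q[:,0].min()+.004];print(np.polyfit(e[:,1],e[:,0],1))
E
```

```text
now: pos [ 487.4 -239.5   34.1] shift(cur axes) [-0.1 -1.4  0.1] turn [0.0001 0.0006 0.0001] shift(after-turn axes) [-0.1 -1.4  0.1] F [-1.5  5.6  9.6] open 0.645 t 6.725
tape 9360 0.001170514786487029
near bar y range -0.24273569004589957 -0.24273569004589957 x 0.4225333306395294 [-0.87035683  0.21126667]
box 20218 [ 0.45840144 -0.27046383  0.03101011] [ 0.51737786 -0.21132338  0.03999895]
[-0.02859832  0.45403798]<stdin>:8: RankWarning: Polyfit may be poorly conditioned
```

View pics/w4.png

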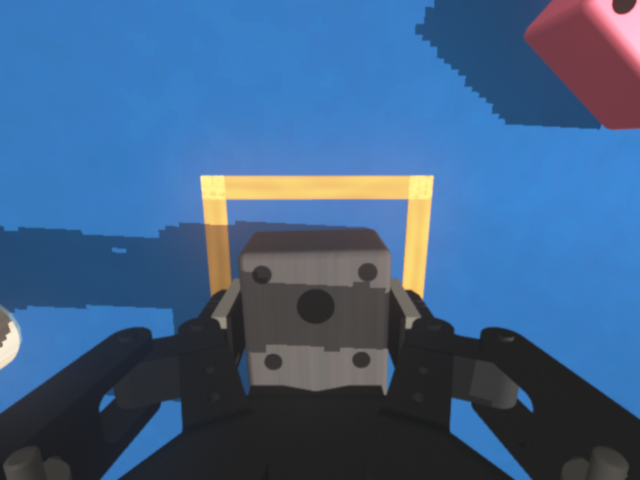

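The box is centred in the outline: tape inner edges at columns 226 and 409, box centre at about 315. I'll release and retreat upward.

Request:
apply_moves:
  xyz:
    - [0,0,0]
    - [0,0,0]
    - [0,0,0]
    - [0,0,0]
    - [0,0,0]
    - [0,0,0]
    - [0,0,-30]
    - [0,0,-50]
    - [0,0,-50]
    - [0,0,-50]
    - [0,0,0]
  twist:
    - [0,0,0]
    - [0,0,0]
    - [0,0,0]
    - [0,0,0]
    - [0,0,0]
    - [0,0,0]
    - [0,0,0]
    - [0,0,0]
    - [0,0,0]
    - [0,0,0]
    - [0,0,0]
  fingers: 85

```text
clock: 8.1
tool_pos: [0.4881, -0.2405, 0.2172]
tool_rot: [-0.046, 3.135, -0.006]
contact_force: [-0.2, -0.2, -0.4]
opening: 0.997
```

```bash
cat > meas.py <<'E'
from h import *
def tape(p,X):
    hsv=cv2.cvtColor(p["frame"],cv2.COLOR_RGB2HSV)
    t=(hsv[...,0]<30)&(hsv[...,1]>60)&(abs(X[...,0]-.515)<.1)&(abs(X[...,1]+.24)<.065)&(abs(X[...,2])<.01)
    v,u=np.where(t);return rect(ray(p,np.c_[u,v],0.))
def ped(p,X):
    r=(abs(X[...,0]-.515)<.075)&(abs(X[...,1]+.24)<.05)
    k=r&(X[...,2]>.030)&(X[...,2]<.042);e=r&(X[...,2]>.06)&(X[...,2]<.09)
    return rect(X[k]),rect(X[e]),np.median(X[e][:,2])
E
python3 - <<'E'
from meas import *
from cell import sensors,optics
for n in["wrist","top"]:
    p=optics.snapshot(n);cv2.imwrite(f"pics/{n}5.png",p["frame"][:,:,::-1]);np.savez(n+"5.npz",**p)
    X=cloud(p);print(n,tape(p,X),ped(p,X))
delta(sensors.sense(),[.498,.268,.2],5.9)
E
```

```text
wrist ((513.9893798828125, -239.1282501220703), (155.20993041992188, 100.26310729980469), 1.726311445236206) (((515.3297119140625, -239.4247589111328), (111.65604400634766, 55.367881774902344), 3.0622658729553223), ((541.7645263671875, -237.38037109375), (28.194116592407227, 51.194190979003906), 4.4204912185668945), np.float64(0.06640928541906724))
top ((515.5346069335938, -238.75949096679688), (155.71685791015625, 96.68017578125), 1.676395058631897) (((517.9849243164062, -239.0609893798828), (109.990478515625, 54.45970916748047), 2.821516275405884), ((551.4442749023438, -234.40805053710938), (9.342286109924316, 44.9461555480957), 8.784357070922852), np.float64(0.06714304121572105))
now: pos [ 486.9 -239.8  213. ] shift(cur axes) [-25.9 507.3  13. ] turn [-0.000e+00  1.000e-04  1.497e+00] shift(after-turn axes) [504.   63.2  13. ] F [-0.2  0.3 -0.6] open 0.998 t 8.2
```

View pics/wrist5.png

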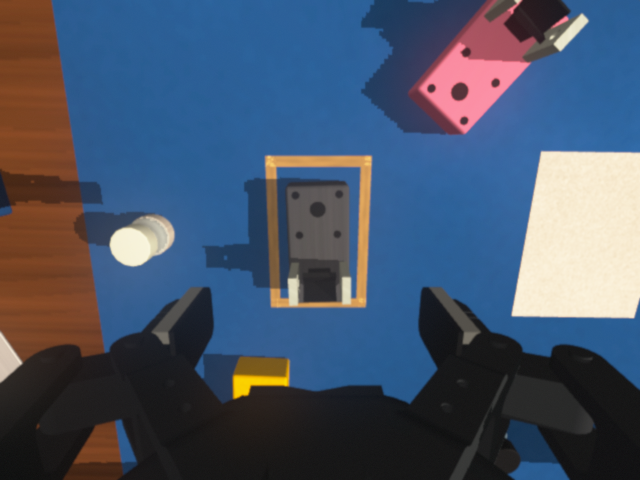

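The box is inside the outline. The depth-rectangle yaw (3°) disagrees with the tape's (1.7°), so I'll check it with side-edge line fits.

```bash
python3 - <<'E'
from meas import *
p=load("wrist5.npz");X=cloud(p)
K,R,t=KRt(p)
g=cv2.cvtColor(p["frame"],cv2.COLOR_RGB2GRAY).astype(float)
hsv=cv2.cvtColor(p["frame"],cv2.COLOR_RGB2HSV)
# box side edges by gray of saturation jump, rows 192..258
S=cv2.GaussianBlur(hsv[...,1].astype(float),(0,0),1)
def edge(rows,lo,hi,sign,z):
    pts=[]
    for v in rows:
        d=np.diff(S[v,lo:hi])*sign;i=int(np.argmax(d))
        off=0
        if 0<i<len(d)-1:
            a,b,c=d[i-1],d[i],d[i+1];off=.5*(a-c)/(a-2*b+c+1e-9)
        pts.append([lo+i+.5+off,v])
    P=ray(p,np.array(pts),z)
    for _ in range(3):
        c=np.polyfit(P[:,0],P[:,1],1);r=P[:,1]-np.polyval(c,P[:,0]);P=P[abs(r)<2*r.std()+1e-5]
    return np.degrees(np.arctan(c[0])),np.polyval(c,.5),len(P),r.std()
print("box L",edge(range(192,258),278,300,-1,.035));print("box R",edge(range(192,258),336,358,1,.035))
print("tapeLo",edge(range(165,300),258,276,-1,0.));
for nm,lo,hi in[("Lout",258,273),("Rout",362,380)]:
    m=(hsv[...,0]<30)&(hsv[...,1]>60);pts=[]
    for v in range(170,295):
        u=np.where(m[v,lo-5:hi+5])[0]+lo-5
        if len(u)>4 and len(u)<16: pts.append([u.mean(),v])
    P=ray(p,np.array(pts),0.);c=np.polyfit(P[:,0],P[:,1],1);print(nm,len(P),np.degrees(np.arctan(c[0])),np.polyval(c,.5))
E
```

```text
box L (np.float64(3.1112635759228033), np.float64(-0.26735375733141276), 65, np.float64(3.17621736082753e-05))
box R (np.float64(3.168182476105439), np.float64(-0.2120344072170061), 66, np.float64(7.620875053233516e-06))
tapeLo (np.float64(1.638923488667934), np.float64(-0.29112409997573435), 121, np.float64(5.269517300439742e-05))
Lout 125 1.2744714391567795 -0.28484924675966256
Rout 125 1.7117491442304398 -0.1944467021760583
```

Both views agree: the box is about 1.3° off the tape. I'll regrip and turn it square.

Request:
apply_moves:
  xyz:
    - [0,0,45]
    - [0,0,50]
    - [0,0,50]
    - [0,0,25]
    - [0,0,9]
    - [0,0,0]
  twist:
    - [0,0,0]
    - [0,0,0]
    - [0,0,0]
    - [0,0,0]
    - [0,0,0]
    - [0,0,0]

```text
clock: 8.95
tool_pos: [0.4868, -0.2398, 0.0339]
tool_rot: [0.046, -3.14, -0.001]
contact_force: [-0.1, -0.7, 0.4]
opening: 0.995
```

Request:
apply_moves:
  xyz:
    - [0,0,0]
    - [0,0,0]
    - [0,0,0]
    - [0,0,0]
    - [0,0,0]
    - [0,0,0]
    - [0,0,0]
  twist:
    - [0,0,0]
    - [0,0,0]
    - [0,0,0]
    - [0,0,0]
    - [0,0,0]
    - [0,0,0]
    - [0,0,0]
  fingers: 45

```text
clock: 9.82
tool_pos: [0.4875, -0.2401, 0.0357]
tool_rot: [-0.046, 3.14, -0.001]
contact_force: [-2.2, 2.2, 9.3]
opening: 0.646
```

```bash
python3 - <<'E'
from h import *
from cell import sensors,optics
delta(sensors.sense(),[.4875,-.2395,.034],90.3)
E
```

```text
now: pos [ 487.5 -240.1   35.7] shift(cur axes) [0.  0.6 1.7] turn [-0.0009  0.0016  0.0243] shift(after-turn axes) [0.  0.6 1.7] F [-2.2  2.2  9.3] open 0.646 t 9.825
```

Request:
apply_moves:
  xyz:
    - [0,0,0]
    - [0,0.5,0]
    - [0,0,0]
    - [0,0,0]
  twist:
    - [0,0,0.012]
    - [0,0,0.012]
    - [0,0,0]
    - [0,0,0]

```text
clock: 10.32
tool_pos: [0.4877, -0.2397, 0.0357]
tool_rot: [-0.008, 3.14, -0.002]
contact_force: [-0.4, 1.6, 7.3]
opening: 0.646
```

Request:
apply_moves:
  xyz:
    - [0,0,0]
    - [0,0,0]
    - [0,0,0]
    - [0,0,0]
    - [0,0,0]
    - [0,0,-30]
    - [0,0,-50]
    - [0,0,-50]
    - [0,0,-50]
    - [0,0,0]
    - [0,0,0]
  twist:
    - [0,0,0]
    - [0,0,0]
    - [0,0,0]
    - [0,0,0]
    - [0,0,0]
    - [0,0,0]
    - [0,0,0]
    - [0,0,0]
    - [0,0,0]
    - [0,0,0]
    - [0,0,0]
  fingers: 85

```text
clock: 11.7
tool_pos: [0.4868, -0.2393, 0.2135]
tool_rot: [0.008, -3.141, -0.001]
contact_force: [0.4, -0.3, -0.6]
opening: 0.993
```

```bash
cat >> meas.py <<'E'
def sides(p,X):
    hsv=cv2.cvtColor(p["frame"],cv2.COLOR_RGB2HSV);S=cv2.GaussianBlur(hsv[...,1].astype(float),(0,0),1)
    out=[]
    for rows,lo,hi,sg in[(range(192,258),276,302,-1),(range(192,258),334,360,1)]:
        pts=[]
        for v in rows:
            d=np.diff(S[v,lo:hi])*sg;i=int(np.argmax(d));off=0
            if 0<i<len(d)-1:
                a,b,c=d[i-1],d[i],d[i+1];off=.5*(a-c)/(a-2*b+c+1e-9)
            pts.append([lo+i+.5+off,v])
        P=ray(p,np.array(pts),.035)
        for _ in range(3):
            c=np.polyfit(P[:,0],P[:,1],1);r=P[:,1]-np.polyval(c,P[:,0]);P=P[abs(r)<2*r.std()+1e-5]
        out.append((round(np.degrees(np.arctan(c[0])),2),round(np.polyval(c,.515),4)))
    return out
E
python3 - <<'E'
from meas import *
from cell import sensors,optics
for n in["wrist","top"]:
    p=optics.snapshot(n);cv2.imwrite(f"pics/{n}6.png",p["frame"][:,:,::-1]);np.savez(n+"6.npz",**p)
    X=cloud(p);print(n,tape(p,X),ped(p,X))
    if n=="wrist":print(sides(p,X))
delta(sensors.sense(),[.498,.268,.21],5.9)
E
```

```text
wrist ((514.2633056640625, -239.1882781982422), (156.512451171875, 100.03218841552734), 1.7091871500015259) (((515.5236206054688, -240.00099182128906), (111.5793228149414, 55.62870788574219), 1.8270171880722046), ((542.0492553710938, -239.00640869140625), (27.794132232666016, 50.98031997680664), 1.368282675743103), np.float64(0.0663676127641305))
[(np.float64(1.97), np.float64(-0.2672)), (np.float64(1.87), np.float64(-0.212))]
top ((515.5346069335938, -238.75949096679688), (155.71685791015625, 96.68017578125), 1.676395058631897) (((516.8248291015625, -239.36859130859375), (112.27273559570312, 54.06165313720703), 1.3423417806625366), ((552.0238647460938, -233.4405517578125), (8.885904312133789, 40.48276138305664), 3.3433074951171875), np.float64(0.06602905460651524))
now: pos [ 486.6 -239.2  212.9] shift(cur axes) [-14.  507.1   3.4] turn [-5.000e-04 -2.500e-03  1.473e+00] shift(after-turn axes) [503.3  63.4   2.9] F [ 0.1 -0.8 -0.3] open 0.994 t 11.8
```

View pics/wrist6.png

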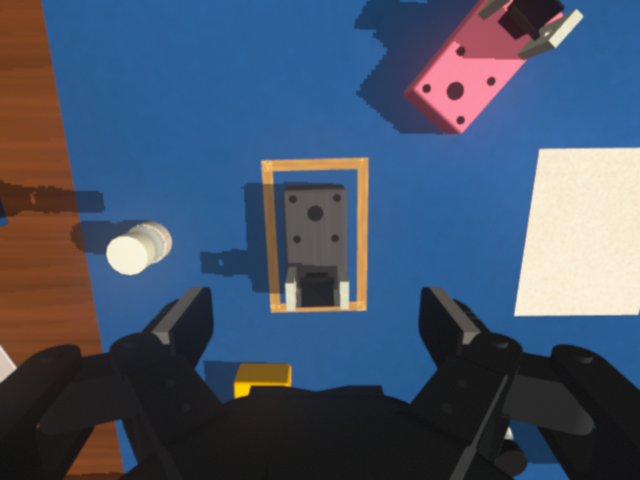

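The box is now square (1.9° against the tape's 1.7°) and centred to about 1 mm. On to the leaf.

Request:
apply_moves:
  xyz:
    - [0,42,0]
    - [6.7,41.5,0]
    - [13.2,39.9,0]
    - [19.4,37.3,0]
    - [25.1,33.7,0]
    - [30.1,29.3,0]
    - [34.4,24.1,0]
    - [37.8,18.3,0]
    - [40.2,12.1,0]
    - [41.6,5.5,0]
    - [41.8,4.1,0]
    - [0,0,0]
  twist:
    - [0,0,0.16]
    - [0,0,0.16]
    - [0,0,0.16]
    - [0,0,0.16]
    - [0,0,0.16]
    - [0,0,0.16]
    - [0,0,0.16]
    - [0,0,0.16]
    - [0,0,0.16]
    - [0,0,0.033]
    - [0,0,0]
    - [0,0,0]

```text
clock: 13.3
tool_pos: [0.4841, 0.2246, 0.2129]
tool_rot: [-2.1, -2.335, 0.003]
contact_force: [-0.2, -0.6, 0.3]
opening: 0.994
```

```bash
python3 - <<'E'
from meas import *
from cell import sensors,optics
p=optics.snapshot("wrist");cv2.imwrite("pics/w7.png",p["frame"][:,:,::-1]);np.savez("w7.npz",**p)
X=cloud(p)
k=(X[...,2]>.112)&(X[...,2]<.125)&(abs(X[...,0]-.498)<.03)&(abs(X[...,1]-.268)<.045)
if k.sum()>10: print(k.sum(),rect(X[k]),np.median(X[k],0))
delta(sensors.sense(),[.498,.268,.109],5.9)
E
```

```text
1231 ((497.2311706542969, 269.0603942871094), (8.05456256866455, 55.19718933105469), 6.353552341461182) [0.49696214 0.27059999 0.11755665]
now: pos [484.3 223.3 213. ] shift(cur axes) [ 43.   18.5 103.9] turn [-0.0022  0.0007  0.002 ] shift(after-turn axes) [ 43.   18.2 104. ] F [-0.5 -0.   0.7] open 0.995 t 13.35
```

View pics/w7.png

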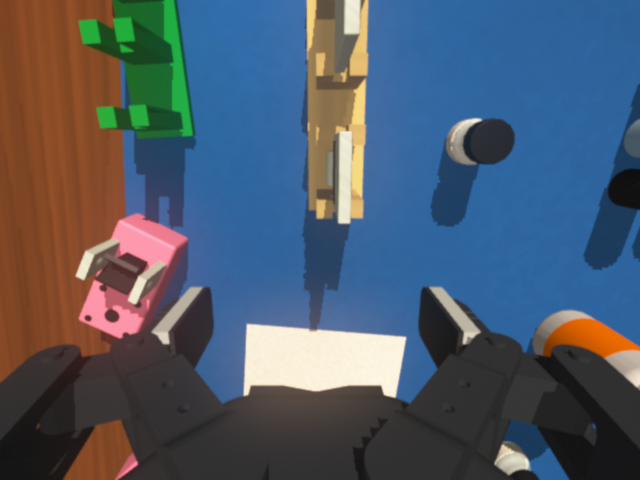

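The leaf top is at px (344,178), world (0.4975, 0.2685), yaw about 6°. I'll move over it and descend.

Request:
apply_moves:
  xyz:
    - [22,9,0]
    - [22,8.7,0]
    - [0,0,0]
    - [0,0,40]
    - [0,0,35]
    - [0,0,20]
    - [0,0,0]
  twist:
    - [0,0,0]
    - [0,0,0]
    - [0,0,0]
    - [0,0,0]
    - [0,0,0]
    - [0,0,0]
    - [0,0,0]
  fingers: 60

```text
clock: 14.22
tool_pos: [0.4973, 0.2667, 0.1178]
tool_rot: [-2.104, -2.331, 0.005]
contact_force: [-1.0, 0.7, -0.4]
opening: 0.7
```

```bash
python3 - <<'E'
from meas import *
from cell import sensors,optics
p=optics.snapshot("wrist");cv2.imwrite("pics/w8.png",p["frame"][:,:,::-1]);np.savez("w8.npz",**p)
X=cloud(p)
k=(X[...,2]>.108)&(X[...,2]<.125)&(abs(X[...,0]-.498)<.015)&(abs(X[...,1]-.268)<.045)
if k.sum()>10: print(k.sum(),rect(X[k]),np.median(X[k],0))
delta(sensors.sense(),[.4976,.2684,.108],5.9)
E
```

```text
3053 ((497.3598327636719, 268.958984375), (7.9955973625183105, 56.74091720581055), 6.251928329467773) [0.49709658 0.27276685 0.11747185]
now: pos [497.9 267.2 119.2] shift(cur axes) [ 1.2 -0.1 11.2] turn [-0.001   0.0005 -0.0009] shift(after-turn axes) [ 1.2 -0.2 11.2] F [ 0.3 -0.5 -0. ] open 0.703 t 14.275
```

View pics/w8.png

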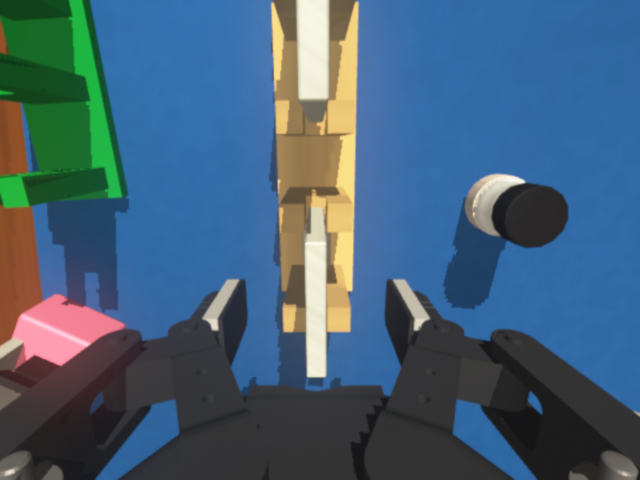

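The leaf is at (316,300), midway between the fingers. I'll lower the last bit and close.

Request:
apply_moves:
  xyz:
    - [1.2,-0.3,6]
    - [0,0,5]
    - [0,0,0]
  twist:
    - [0,0,0]
    - [0,0,0]
    - [0,0,0]

```text
clock: 14.65
tool_pos: [0.4974, 0.2693, 0.1081]
tool_rot: [-2.104, -2.333, 0.001]
contact_force: [-0.3, -0.5, 0.4]
opening: 0.703
```

Request:
apply_moves:
  xyz:
    - [0,0,0]
    - [0,0,0]
    - [0,0,0]
    - [0,0,0]
    - [0,0,0]
    - [0,0,0]
    - [0,0,0]
    - [0,0,0]
  twist:
    - [0,0,0]
    - [0,0,0]
    - [0,0,0]
    - [0,0,0]
    - [0,0,0]
    - [0,0,0]
    - [0,0,0]
    - [0,0,0]
  fingers: 0

```text
clock: 15.65
tool_pos: [0.4975, 0.2694, 0.1085]
tool_rot: [-2.104, -2.333, -0.0]
contact_force: [-2.0, -0.8, 5.1]
opening: 0.084
```

```bash
python3 - <<'E'
from meas import *
from cell import sensors,optics
p=optics.snapshot("wrist");cv2.imwrite("pics/w9.png",p["frame"][:,:,::-1])
delta(sensors.sense(),[.4976,.2684,.108],5.9)
E
```

```text
now: pos [497.5 269.4 108.5] shift(cur axes) [-1.   0.   0.5] turn [ 0.     -0.0001  0.    ] shift(after-turn axes) [-1.   0.   0.5] F [-2.8 -0.8  4.9] open 0.085 t 15.7
```

View pics/w9.png

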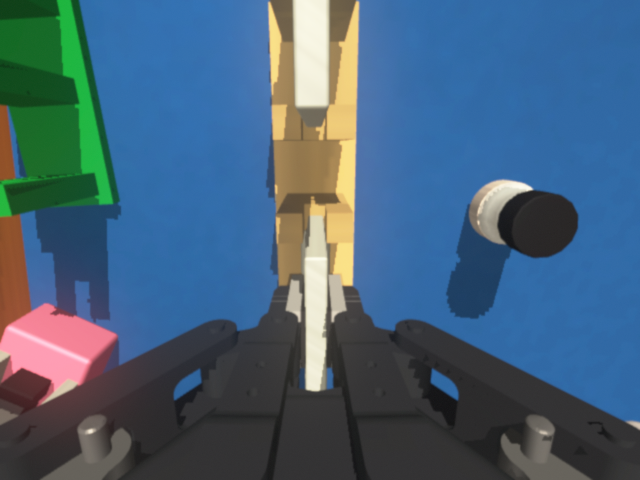

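Gripped (about 7 mm opening). Lifting straight up.

Request:
apply_moves:
  xyz:
    - [0,0,-8]
    - [0,0,-20]
    - [0,0,-30]
    - [0,0,-30]
    - [0,0,-25]
    - [0,0,0]
    - [0,0,0]
  twist:
    - [0,0,0]
    - [0,0,0]
    - [0,0,0]
    - [0,0,0]
    - [0,0,0]
    - [0,0,0]
    - [0,0,0]

```text
clock: 16.58
tool_pos: [0.4972, 0.2692, 0.2201]
tool_rot: [-2.104, -2.332, 0.002]
contact_force: [-0.6, -0.6, -1.4]
opening: 0.081
```

```bash
python3 - <<'E'
from meas import *
from cell import sensors,optics
for n in ["wrist","top","scene"]:
    p=optics.snapshot(n);cv2.imwrite(f"pics/{n}10.png",p["frame"][:,:,::-1]);np.savez(n+"10.npz",**p)
crop(p,330,110,450,240,5,"pics/s10.png")
s=sensors.sense();delta(s,[.5415,-.239,.22],1.8)
E
```

```text
now: pos [497.2 269.2 220.1] shift(cur axes) [-5.101e+02 -8.200e+00  4.000e-01] turn [-0.0017  0.0007  0.0715] shift(after-turn axes) [-5.094e+02  2.830e+01  1.000e-01] F [-0.5 -0.3 -1.6] open 0.086 t 16.725
```

View pics/s10.png

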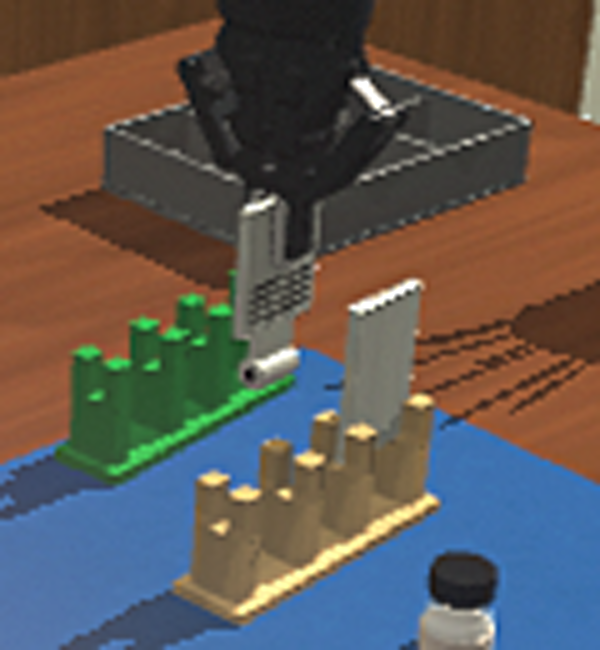

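View pics/wrist10.png

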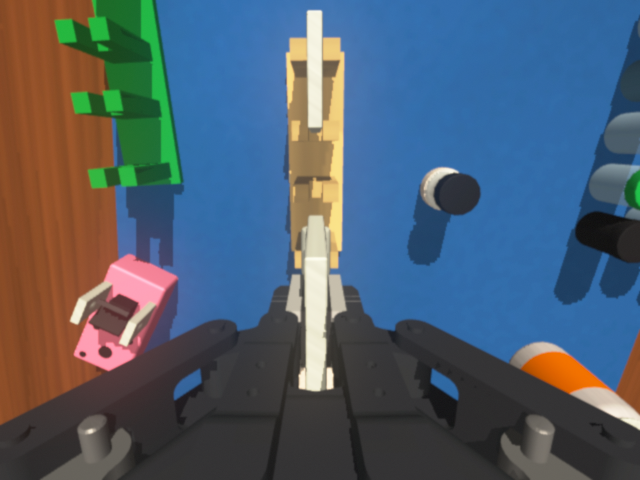

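Request:
apply_moves:
  xyz:
    - [0,0,0]
    - [-24,1,0]
    - [-46,2.5,0]
    - [-50,3,0]
    - [-50,3,0]
    - [-50,3,0]
    - [-50,3,0]
    - [-50,3,0]
    - [-50,3,0]
    - [-50,3,0]
    - [-46,2,0]
    - [-24,1,0]
  twist:
    - [0,0,0.071]
    - [0,0,0]
    - [0,0,0]
    - [0,0,0]
    - [0,0,0]
    - [0,0,0]
    - [0,0,0]
    - [0,0,0]
    - [0,0,0]
    - [0,0,0]
    - [0,0,0]
    - [0,0,0]

```text
clock: 18.23
tool_pos: [0.5403, -0.2214, 0.2204]
tool_rot: [-2.187, -2.254, 0.001]
contact_force: [-0.6, 1.2, -0.7]
opening: 0.084
```

Request:
apply_moves:
  xyz:
    - [0,0,0]
    - [0,0,0]
  twist:
    - [0,0,0]
    - [0,0,0]

```text
clock: 18.48
tool_pos: [0.5407, -0.2184, 0.221]
tool_rot: [-2.184, -2.257, 0.0]
contact_force: [0.9, 0.2, -1.1]
opening: 0.087
```

```bash
python3 - <<'E'
from meas import *
from cell import sensors,optics
for n in ["wrist","top","scene"]:
    p=optics.snapshot(n);cv2.imwrite(f"pics/{n}11.png",p["frame"][:,:,::-1]);np.savez(n+"11.npz",**p)
crop(p,170,170,290,340,4,"pics/s11.png")
s=sensors.sense();delta(s,[.5415,-.2386,.17],1.8)
E
```

```text
now: pos [ 540.8 -218.4  221.4] shift(cur axes) [-20.2   0.   51.4] turn [ 0.0001 -0.0001  0.0019] shift(after-turn axes) [-20.2   0.1  51.4] F [-0.4 -0.1 -1.8] open 0.087 t 18.625
```

View pics/s11.png

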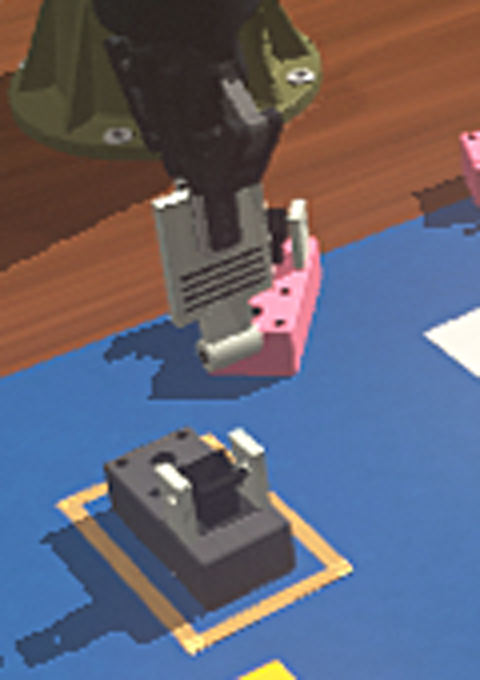

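View pics/wrist11.png

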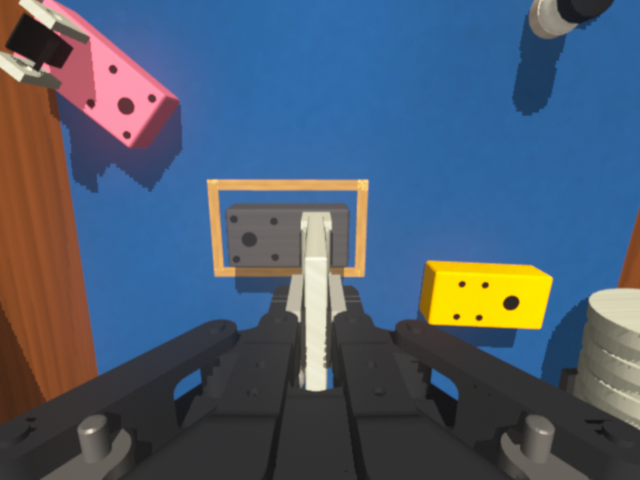

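The knuckle hangs level and is 20 mm short in y. I'll correct that and lower it to just above the ears.

Request:
apply_moves:
  xyz:
    - [-10,0,0]
    - [-10.2,0,10]
    - [0,0,20]
    - [0,0,14]
    - [0,0,0]
    - [0,0,0]
  twist:
    - [0,0,0]
    - [0,0,0.002]
    - [0,0,0]
    - [0,0,0]
    - [0,0,0]
    - [0,0,0]

```text
clock: 19.38
tool_pos: [0.5415, -0.2398, 0.1778]
tool_rot: [2.187, 2.254, 0.0]
contact_force: [-0.0, -0.7, -1.6]
opening: 0.089
```

```bash
python3 - <<'E'
from meas import *
from cell import sensors,optics
for n in ["wrist","top","scene"]:
    p=optics.snapshot(n);cv2.imwrite(f"pics/{n}12.png",p["frame"][:,:,::-1]);np.savez(n+"12.npz",**p)
cv2.imwrite("pics/s12.png",cv2.resize(p["frame"][215:320,180:270,::-1],None,fx=6,fy=6,interpolation=cv2.INTER_CUBIC)[:600])
s=sensors.sense();delta(s,[.5415,-.2386,.1455],1.8)
# predicted pixels in scene of knuckle ends from TCP
c=s["tool_pos"]+[0,-.0006,-.0855];e=np.array([-np.sin(np.radians(1.8)),np.cos(np.radians(1.8)),0])
print("knuckle ends",proj(p,[c-.015*e,c+.015*e]))
a=np.array([.5415,-.239,.06]);print("ear hole outer faces (L,R), inner",proj(p,[a-.0255*e,a+.0255*e,a-.0185*e,a+.0185*e]),"ear tops",proj(p,[a-.022*e+[0,0,.013],a+.022*e+[0,0,.013]]))
E
```

```text
now: pos [ 541.5 -239.7  178. ] shift(cur axes) [ 1.2 -0.  32.5] turn [ 0.001   0.0006 -0.0013] shift(after-turn axes) [ 1.1 -0.  32.5] F [ 0.8 -0.5 -1.1] open 0.082 t 19.525
knuckle ends [[212.90713313 279.60609638]
 [225.70005366 273.86742757]]
ear hole outer faces (L,R), inner [[211.08318881 293.70388463]
 [232.35306532 283.80400364]
 [214.07222147 292.3126651 ]
 [229.50193898 285.13103586]] ear tops [[211.73487505 288.14175915]
 [230.23759707 279.65346363]]
```

View pics/s12.png

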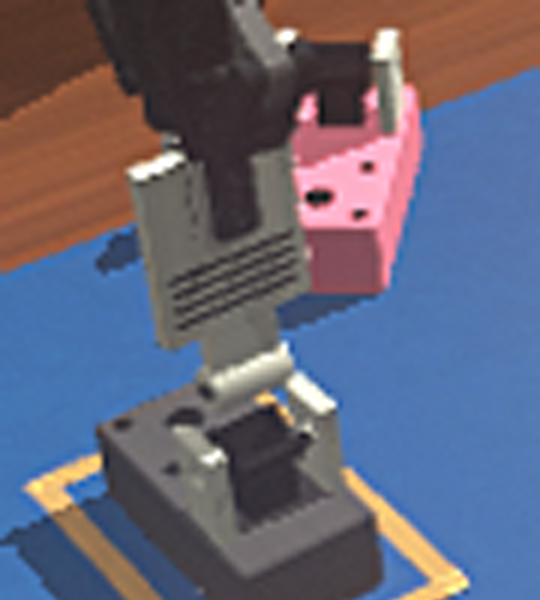

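View pics/wrist12.png

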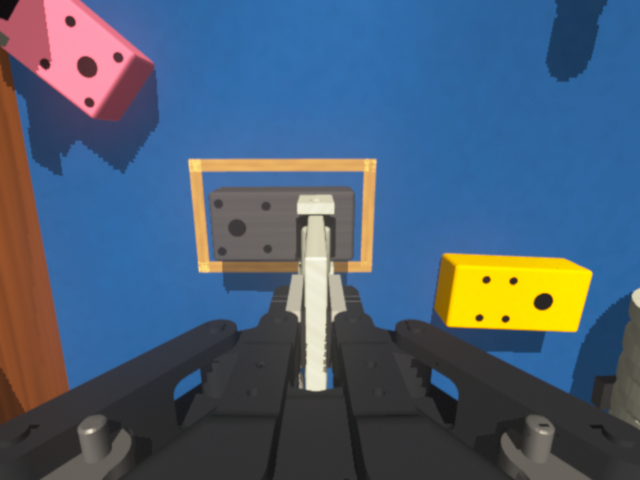

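The knuckle is over the gap: ends at (214.5,280) and (228,274.5), ear tops at (213,289) and (232,280.5). In the wrist view the ear's columns centre on the leaf at 316. I'll lower it between the ears.

Request:
apply_moves:
  xyz:
    - [0,0,8]
    - [0,0,8]
    - [0,0,5]
    - [0,0,0]
    - [0,0,0]
  twist:
    - [0,0,0]
    - [0,0,0]
    - [0,0,0]
    - [0,0,0]
    - [0,0,0]

```text
clock: 20.15
tool_pos: [0.5414, -0.2397, 0.1565]
tool_rot: [2.188, 2.254, 0.0]
contact_force: [-0.7, 0.3, -2.1]
opening: 0.083
```

```bash
python3 - <<'E'
from meas import *
from cell import sensors,optics
p=optics.snapshot("scene");np.savez("scene13.npz",**p)
cv2.imwrite("pics/s13.png",cv2.resize(p["frame"][225:325,185:265,::-1],None,fx=6,fy=6,interpolation=cv2.INTER_CUBIC)[:600])
s=sensors.sense();delta(s,[.5415,-.2396,.1455],1.8)
E
```

```text
now: pos [ 541.4 -239.7  156.5] shift(cur axes) [ 0.1  0.1 11. ] turn [ 0.0003  0.0002 -0.0014] shift(after-turn axes) [ 0.1  0.1 11. ] F [-0.1  0.7 -1.5] open 0.086 t 20.2
```

View pics/s13.png

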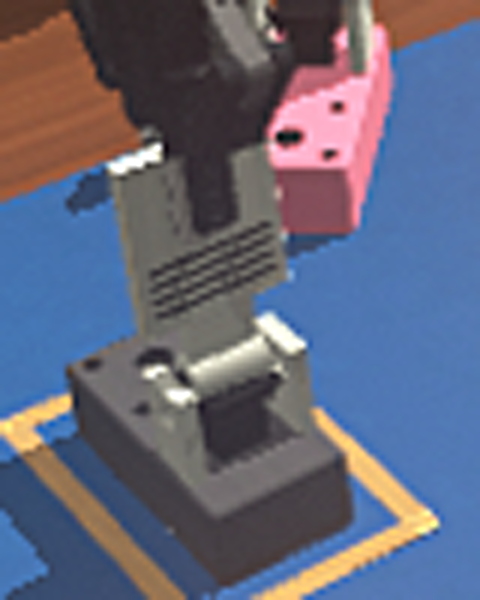

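The knuckle is between the ears with no contact force. I'll press down.

Request:
apply_moves:
  xyz:
    - [0,0,2]
    - [0,0,2]
    - [0,0,2]
    - [0,0,0]
    - [0,0,0]
  twist:
    - [0,0,0]
    - [0,0,0]
    - [0,0,0]
    - [0,0,0]
    - [0,0,0]

```text
clock: 20.82
tool_pos: [0.5415, -0.2397, 0.1506]
tool_rot: [2.187, 2.254, 0.0]
contact_force: [0.6, 1.1, 4.6]
opening: 0.083
```

Request:
apply_moves:
  xyz:
    - [0,0,2]
    - [0,0,2]
    - [0,0,0]
    - [0,0,0]
  twist:
    - [0,0,0]
    - [0,0,0]
    - [0,0,0]
    - [0,0,0]

```text
clock: 21.32
tool_pos: [0.5414, -0.2397, 0.1465]
tool_rot: [2.188, 2.254, 0.0]
contact_force: [0.3, 0.4, 5.6]
opening: 0.082
```

Request:
apply_moves:
  xyz:
    - [0,0,0.7]
    - [0,0,0]
    - [0,0,0]
  twist:
    - [0,0,0]
    - [0,0,0]
    - [0,0,0]

```text
clock: 21.7
tool_pos: [0.5414, -0.2397, 0.1458]
tool_rot: [2.187, 2.254, 0.0]
contact_force: [1.2, 0.1, 6.2]
opening: 0.083
```

Request:
apply_moves:
  xyz:
    - [0,0,0.7]
    - [0,0,0]
    - [0,0,0]
  twist:
    - [0,0,0]
    - [0,0,0]
    - [0,0,0]

```text
clock: 22.08
tool_pos: [0.5415, -0.2397, 0.1454]
tool_rot: [2.187, 2.254, 0.001]
contact_force: [1.3, 0.6, 7.9]
opening: 0.085
```

Request:
apply_moves:
  xyz:
    - [0,0,0.5]
    - [0,0,0]
    - [0,0,0]
  twist:
    - [0,0,0]
    - [0,0,0]
    - [0,0,0]

```text
clock: 22.45
tool_pos: [0.5416, -0.2398, 0.1453]
tool_rot: [2.187, 2.254, 0.001]
contact_force: [0.0, 0.7, 11.8]
opening: 0.085
```

Position has stalled at z 0.1453 while the force climbed to about 12 N, so the seat is at its stop. Last checks.

Request:
apply_moves:
  xyz:
    - [0,0,0.3]
    - [0,0,0]
    - [0,0,0]
    - [0,0,0]
  twist:
    - [0,0,0]
    - [0,0,0]
    - [0,0,0]
    - [0,0,0]

```text
clock: 22.95
tool_pos: [0.5417, -0.2398, 0.1453]
tool_rot: [2.187, 2.254, 0.001]
contact_force: [-1.3, 1.5, 14.7]
opening: 0.092
```

```bash
python3 - <<'E'
from meas import *
from cell import sensors,optics
for n in ["wrist","top","scene"]:
    p=optics.snapshot(n);cv2.imwrite(f"pics/{n}14.png",p["frame"][:,:,::-1]);np.savez(n+"14.npz",**p)
    if n!="scene": X=cloud(p);print(n,tape(p,X),ped(p,X)[0])
cv2.imwrite("pics/s14.png",cv2.resize(p["frame"][225:325,185:265,::-1],None,fx=6,fy=6,interpolation=cv2.INTER_CUBIC)[:600])
s=sensors.sense();delta(s,[.5415,-.2396,.1455],1.8)
E
```

```text
wrist ((513.8101196289062, -239.59002685546875), (156.65579223632812, 100.05616760253906), 1.7003567218780518) ((515.6990356445312, -239.30776977539062), (112.0993423461914, 55.529170989990234), 1.8330464363098145)
top ((552.9873046875, -210.48367309570312), (42.05267333984375, 79.38397979736328), 89.8102035522461) ((566.4468383789062, -212.5815887451172), (3.8689768314361572, 12.314717292785645), 67.90796661376953)
now: pos [ 541.6 -239.8  145.3] shift(cur axes) [ 0.2 -0.1 -0.2] turn [ 0.0015  0.0008 -0.0015] shift(after-turn axes) [ 0.2 -0.1 -0.2] F [-2.5  1.3 14.3] open 0.086 t 23.1
  return _methods._mean(a, axis=axis, dtype=dtype,
  ret = ret.dtype.type(ret / rcount)
```

View pics/s14.png

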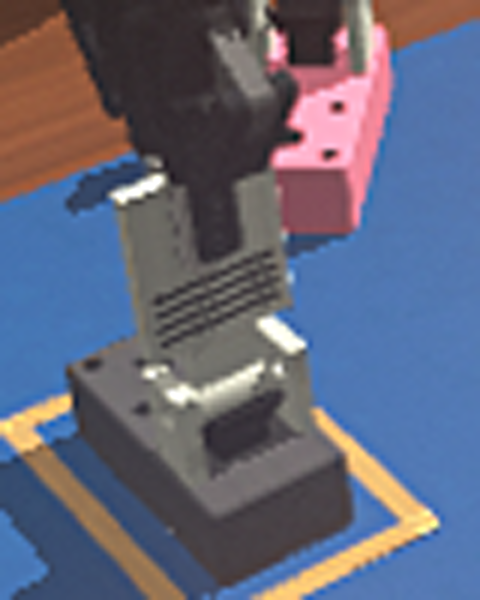

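View pics/wrist14.png

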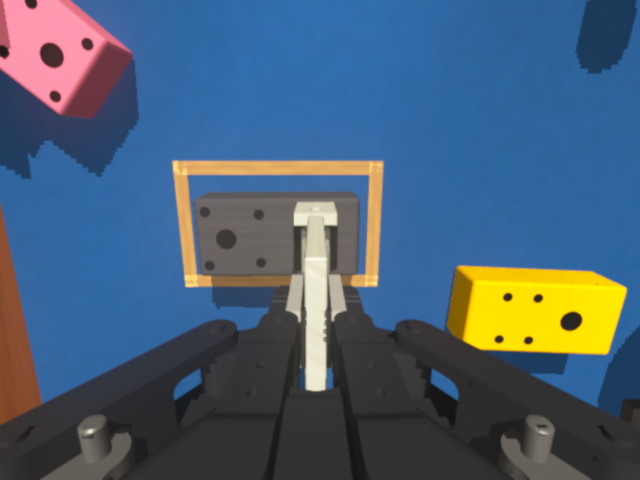

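The knuckle sits between the ears with the seat down, and the box is still square in the tape (1.83° against 1.70°). Handing in.

```bash
python3 - <<'E'
from cell import workorder,sensors
print(workorder.job_done());s=sensors.sense();print(s["clock"],s["tool_pos"],s["contact_force"])
E
```

```text
the job is handed in; nothing more can be done
None
the job is handed in; nothing more can be done
```

The job is done and handed in at about 23 s of the 61 s allowed; no verdict was reported. The arm is still holding the leaf upright and pressed down between the ears.

**Pedal enclosure:** I slid it from the paper into the taped outline and let it go. A check showed it about 1.3° out of square, so I gripped it again, turned it and released it. It ended at 1.8° yaw against the tape's 1.7°, centred to about 2 mm. It was never deliberately raised, but during the second grip the tool rose about 2 mm with 9 N pressing down. I did not measure the box's height at that moment.

**Hinge leaf:** I lifted it straight out of the rack, lowered its knuckle between the ears and pressed it down. The tool stopped at z = 145.3 mm (145.5 expected) while the force rose to about 14 N, more than the 8 N the seat needs at its stop. The last scene picture shows the seat down.

**Checks that fell short:**
- The arm blocked the last top-view measurement, so the final box position comes from the wrist camera alone.
- I judged that the holes line up from height and force; they are too small to see in the pictures.
- Nothing else appeared to have been touched, but I did not re-measure the other objects at the end.

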